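Bring the ball tray over the upward-looking microscope

TASK

The specimen pot standing on the wooden sample tray blocks the tray's grip: first stand the pot upright on the cork mat and let go of it, leaving the other things on the bench where they are throughout. Then lift the tray by its upright grip, carry it so that the loose steel ball is never touched and never rolls out of its shallow pocket, and finish still holding the tray level and still in the air, with the pocket centred about 5 cm above the lens of the upward-looking microscope and the tray touching nothing else.

Things in the scene. Friction and masses are not known exactly. Their poses are not given: they have to be found in the camera images.
- tray: Flat wooden sample tray on the bench: plate 150 (x) x 110 (y) x 8 mm, about 0.16 kg. Origin: centre of its underside; z up. Over the origin stands a wooden grip fin, 50 mm long along x, 12 mm thick along y, its top 58 mm above the underside. A round pocket, 30 mm across and 2.5 mm deep, glass-floored, lies at x = +52 mm, y = 0. The pot starts close beside the fin on its +y side.
- tray_grip (a point): Middle of the tray's grip fin, to be taken from above across its 12 mm thickness; 43 mm above the tray's underside and 15 mm below the fin's top; axes as the tray's.
- tray_pocket (a point): Centre of the pocket's glass floor, at x = +52, y = 0, z = 5.5 mm in the tray's frame; axes as the tray's.
- ball_center (a point): Centre of the loose steel ball, 20 mm in diameter, 33 g, lying in the tray's pocket, where it can roll about 8 mm each way from the middle. It goes over the rim if the tray tips by about 40 degrees or is jerked hard.
- pot: Small clear specimen pot with a black screw cap, the only thing standing on the tray: round, 34 mm in diameter, 52 mm tall, about 45 g. Origin: centre of its underside; z up.
- mat: Square flat cork mat, 110 x 110 x 4 mm, fixed to the bench. Origin: centre of its underside; top 4 mm above.
- scope: Upward-looking microscope, fixed: dark base block 150 (x) x 120 (y) x 45 mm with round focus knobs sticking out 19 mm at both y sides, and a lens barrel pointing straight up from its middle to 100 mm above the bench. Origin: centre of its underside; z up. It may stand left or right of the tray, with the mat on the other side.
- scope_lens (a point): Centre of the lens at the top of the barrel, 100 mm above the bench; the barrel's top is 34 mm across.
- big_pot: Bystander: larger capped pot, 42 mm in diameter, 70 mm tall, on the bench beyond the tray. Origin: centre of its underside.
- carton: Bystander: flat pink carton, 90 x 70 x 35 mm, on the bench beyond the tray. Origin: centre of its underside.
- slide_rack: Bystander: small open wooden box of glass slides, 60 x 90 x 30 mm (slides to 34 mm), on the bench beyond the tray. Origin: centre of its underside.
- ball: The same steel ball; it turns as it rolls, so use its centre instead.

How it is judged:
On the way, in this order (a step that is already met when the one before it is completed fails the run):
1. the pot stands upright on the cork mat, let go (x of pot in the frame of mat between -0.055 and 0.055 m and y of pot in the frame of mat between -0.055 and 0.055 m and height (world z) of pot below 0.01 m and angle between pot's own z axis and vertical below 0.15 rad and linear speed of pot below 0.02 m/s and contact force between pot and the fingers below 0.05 N and height (world z) of tray below 0.02 m), for 0.3 s.
2. the tray is lifted clear of the bench in the gripper, the ball in its pocket (height (world z) of tray above 0.05 m and contact force between tray and the fingers above 1 N and contact force between tray and scope below 0.05 N and contact force between tray and pot below 0.05 N and distance between ball_center and tray_pocket below 0.02 m), for 0.2 s.
At the end, for the whole second after the job is handed in: Pot upright, at rest and released on the mat. Tray held by the fingers alone, still, level within 0.12 rad, ball in its pocket, pocket floor centre within 15 mm of the lens axis and 25 to 80 mm above the lens. Bystanders within 30 mm of their starts (x of pot in the frame of mat between -0.055 and 0.055 m and y of pot in the frame of mat between -0.055 and 0.055 m and height (world z) of pot below 0.01 m and angle between pot's own z axis and vertical below 0.15 rad and linear speed of each of pot, tray below 0.02 m/s and contact force between pot and the fingers below 0.05 N and contact force between tray and the fingers above 1 N and contact force between tray and scope below 0.05 N and contact force between tray and pot below 0.05 N and distance between ball_center and tray_pocket below 0.02 m and horizontal distance between tray_pocket and scope_lens below 0.015 m and z of tray_pocket in the frame of scope_lens between 0.025 and 0.08 m and angle between tray's own z axis and vertical below 0.12 rad and angular speed of tray below 0.15 rad/s and distance of each of big_pot, carton, slide_rack from where it was at the start of the episode below 0.03 m); the arm keeps its last pose, push and grip.
It fails at once if the ball leaves its pocket (distance between ball_center and tray_pocket above 0.022 m).
It fails at once if the robot touches the ball (contact force between ball and the fingers above 0.2 N or contact force between ball and the arm above 0.2 N).
It fails at once if a bystander is moved (distance of any of big_pot, carton, slide_rack from where it was at the start of the episode above 0.03 m).
It also fails if it takes over 70 s, if anything falls off the work surface, if the arm or the gripper's body presses on something with over 40 N, if the wrist force passes 120 N, or if a joint passes its speed limit or range.

ROBOT

A 6-joint arm with a two-finger parallel gripper is mounted at the origin on the work surface. World frame = base frame: x ahead of the robot, y to its left, z up, the work surface at z = 0. Lengths are in m, angles in rad, forces in N, time in s.
With the tool pointing down it reaches from about 0.4 to 0.825 m from the base axis. Payload 7 kg.
Tool frame: the origin (TCP) lies at the very end of the fingers, on their centre line; the grasp point (between the pads) lies 19 mm behind it; z points along the fingers, y is the line along which they close (so a half turn about z gives the same grasp; the last joint's range is limited). The gripper opens to 88 mm and grips with 3 to 60 N. Pads are 19 mm wide; open, the fingers measure 130 mm over their backs; the gripper's body (78 mm by 193 mm) begins 47 mm behind the grasp point.
Start: joints at [1.464, 0.359, 0.012, 0, -1.224, -0.288], TCP at [0.26, 0.623, 0.227] pointing down, gripper open.
Joint ranges: [-3.07, 3.07], [-1.43, 2.12], [-1.02, 1.25], [-3.03, 1.67], [-3.05, -0], [-3.03, 3.03]. Speed limits (rad/s): [2.39, 2.39, 3.01, 3.14, 3.14, 3.14].

INTERFACE

Orientations are given as [roll, pitch, yaw] about the fixed x, y, z axes, in that order (R = Rz(yaw) Ry(pitch) Rx(roll)).
In Python, from station import arm gives the robot as it stands. The module is installed in compiled form; this text tells all that it offers.
- The arm moves only by the shell command python3 -m crank 'ROWS' [FORCE]. ROWS is JSON, a list of rows, each an object of numbers: "dx", "dy", "dz": the shift along the world's x, y, z in m; "twist": the turn about the world's z in degrees; "grip": the opening, from -1 (shut) to 1 (fully open). A call has exactly 5 rows; each row is the pose to reach, as a shift and turn from the pose commanded when the call began; what a row does not reach only later rows make up. A row lasts 1/12 s, in which the tool goes at most 41.7 mm and 7.16 degrees, less where a joint would pass 70% of its speed; a pose out of reach is approached as far as the arm can. A call with a gripper value outside its range is refused whole. The fingers move at their own pace and stop on an object; FORCE is the grip in N (left out, the last holds). Time passes only in rows, so rows that repeat a pose let the fingers close, or fill a call up. It gives the time, the measured TCP pose, the force, the opening and the grip force at its end, in the units of the state.
- arm.get_state(): the state, without advancing time (a new reading comes with each control period).
- arm.grab_frame(name): name is "scene" or "top"; returns the picture (400x640x3 uint8, red, green, blue); there is no depth.
- arm.get_calibration(name): a dict with "fx", "fy", "cx", "cy" (pixels), "cam_to_world" (4x4, takes a point from camera to world coordinates). Camera axes: x right, y down, z forward; pixel columns grow to the right and rows downward; lengths in m; the calibration is good to about 2 mm. A picture is of the moment at which its call begins. get_calibration takes no time and is no camera call.
- arm.job_done(): hands the job in; it is judged then, once.
The state is a dict: "t": time; "q": joint angles; "qd": joint speeds; "joint_efforts": joint torques, N m; "eef_pos": TCP position; "ee_rot": TCP orientation; "force": force on the tool from outside, world axes, zero at the start; "moment": the same for the moment, N m; "width": finger opening in m; "gripper_force": force on a finger pad.
Only numpy, scipy, OpenCV 4.12 (cv2) and the standard library are available. Lean on these libraries where they do the work, as an engineer would, in place of code of your own. Each camera call takes 0.05 s, during which the arm holds its last target. There are 200 camera calls.

## Working session

There is one attempt and no reset: what is moved stays moved. The work goes in short steps, Python scripts to look and compute and a shell command to move; the robot and the scene stay as the last step left them, time stands still between calls to the robot, and variables do not carry over. Pictures are saved under pics/ and viewed, at most 10 in all, crops included, and the job is handed in when it is done.

```bash
mkdir -p pics
cat > h.py <<'E'
import numpy as np, cv2
from station import arm
def cast(cam,u,v,z):
    c=arm.get_calibration(cam); T=np.array(c["cam_to_world"])
    d=T[:3,:3]@np.array([(u-c["cx"])/c["fx"],(v-c["cy"])/c["fy"],1]); o=T[:3,3]
    return o+d*(z-o[2])/d[2]
def proj(cam,p):
    c=arm.get_calibration(cam); T=np.array(c["cam_to_world"])
    q=T[:3,:3].T@(np.array(p)-T[:3,3]); return c["fx"]*q[0]/q[2]+c["cx"],c["fy"]*q[1]/q[2]+c["cy"]
def snap(cam,name):
    im=arm.grab_frame(cam); cv2.imwrite(f"pics/{name}.png",im[:,:,::-1]); return im
E
python3 - <<'E'
from h import *
for c in("scene","top"):
    snap(c,c+"0"); k=arm.get_calibration(c); print(k["fx"],np.round(k["cam_to_world"],3).tolist())
s=arm.get_state(); print(s["t"],s["eef_pos"],s["ee_rot"],s["width"])
E
```

```text
374.047117819309 [[0.492, 0.676, -0.549, 1.105], [0.871, -0.39, 0.3, -0.261], [-0.012, -0.626, -0.78, 0.777], [0.0, 0.0, 0.0, 1.0]]
370.12820473804106 [[0.003, -0.99, 0.138, 0.506], [-1.0, -0.005, -0.016, -0.004], [0.017, -0.138, -0.99, 0.952], [0.0, 0.0, 0.0, 1.0]]
0.1 [0.2594706  0.62267692 0.22573642] [ 3.14014616e+00 -1.30876280e-04 -3.94902192e-01] 0.0876256363826586
```

View pics/top0.png

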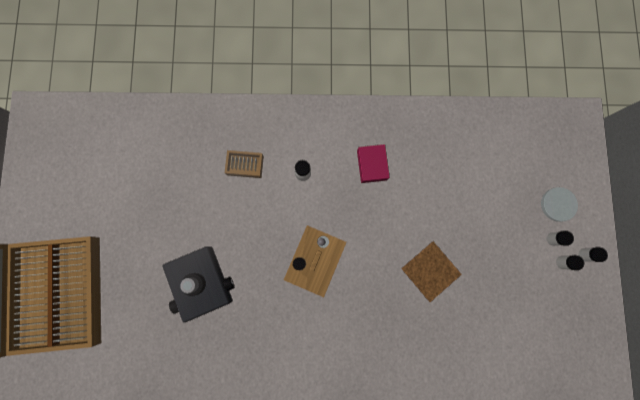

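View pics/scene0.png

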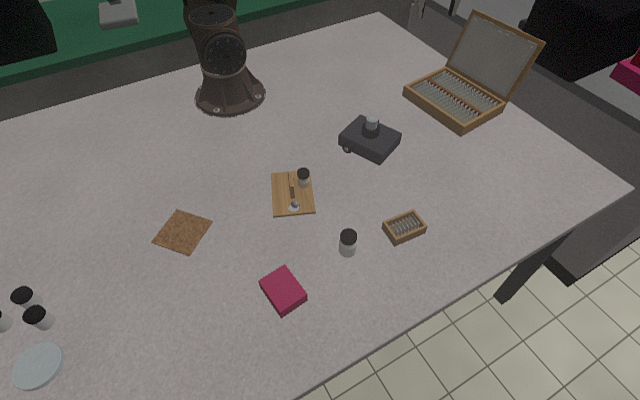

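The top view shows the tray around (315,261) with the pot cap at (299,264) and the ball at (322,242). The mat is at (431,271) and the lens at (188,286). In the scene view the cap is at (303,174), the ball at (294,206) and the lens near (371,122). Next I'll measure with masks and look at an enlarged crop.

```bash
cat > m.py <<'E'
from h import *
t=cv2.imread("pics/top0.png"); s=cv2.imread("pics/scene0.png")
def blob(m,x0,y0,x1,y1):
    z=np.zeros_like(m); z[y0:y1,x0:x1]=m[y0:y1,x0:x1]
    c=max(cv2.findContours(z,0,2)[0],key=cv2.contourArea); return c
def masks(i):
    h=cv2.cvtColor(i,cv2.COLOR_BGR2HSV); return h
ht,hs=masks(t),masks(s)
wood=lambda h:cv2.inRange(h,(5,80,60),(25,255,255))
dark=lambda h:cv2.inRange(h,(0,0,0),(180,255,40))
def cen(c): m=cv2.moments(c); return m["m10"]/m["m00"],m["m01"]/m["m00"]
for n,h,cam,tr,mt,cap in(("top",ht,"top",(275,215,355,305),(395,235,470,305),(285,252,310,275)),("scene",hs,"scene",(265,165,320,222),(145,200,220,260),(294,163,314,182))):
    for nm,f,b,z in(("tray",wood,tr,.008),("mat",wood,mt,.004),("cap",dark,cap,.060)):
        c=blob(f(h),*b); r=cv2.minAreaRect(cv2.convexHull(c)); 
        P=np.array([cast(cam,*p,z)[:2] for p in cv2.boxPoints(r)])
        H=cv2.convexHull(np.array([cast(cam,*p[0],z)[:2]*1000 for p in c],np.float32)); R=cv2.minAreaRect(H)
        print(n,nm,"cen",np.round(cen(c),1),np.round(cast(cam,*cen(c),z)[:2],4),"rect mm",np.round(R[0],1),np.round(R[1],1),round(R[2],1))
cr=lambda i,x,y,w,k:cv2.resize(i[y:y+w,x:x+w],None,fx=k,fy=k,interpolation=cv2.INTER_CUBIC)
cv2.imwrite("pics/crop.png",np.vstack([np.hstack([cr(t,280,220,75,4),cr(s,255,155,75,4)]),np.hstack([cr(t,160,245,75,4),cr(s,335,100,75,4)])]))
E
python3 m.py
```

```text
top tray cen [314.7 260.8] [ 0.5007 -0.0134] rect mm [501.9 -13.5] [109.7 148.9] 67.3
top mat cen [431.  271.1] [ 0.4756 -0.3086] rect mm [ 475.8 -308.8] [109.5 109.7] 39.7
top cap cen [298.6 263.4] [0.4947 0.0254] rect mm [494.6  25.8] [25.9 26.2] 0.5
scene tray cen [290.2 195.4] [ 0.5118 -0.0228] rect mm [503.4 -13.6] [108.5 152. ] 67.2
scene mat cen [181.9 232.1] [ 0.4793 -0.309 ] rect mm [ 476.8 -308. ] [109.7 107.9] 39.7Traceback (most recent call last):
  File "m.py", line 14, in <module>
    c=blob(f(h),*b); r=cv2.minAreaRect(cv2.convexHull(c));
  File "m.py", line 5, in blob
    c=max(cv2.findContours(z,0,2)[0],key=cv2.contourArea); return c
ValueError: max() iterable argument is empty
```

```bash
sed -i 's/(180,255,40)/(180,255,60)/' m.py
cat >> m.py <<'E'
print("pocket ball", cast("top",322,242,.0155), cast("scene",294,206,.0155))
E
python3 m.py | grep -v "tray\|mat"
```

```text
top cap cen [298.9 263.5] [0.4946 0.0249] rect mm [494.6  24.6] [25.9 28.6] 0.2
scene cap cen [302.8 173.1] [0.5009 0.0235] rect mm [500.   23.1] [28.8 35.8] 61.6
pocket ball [ 0.54772253 -0.03142019  0.0155    ] [ 0.5540201  -0.03265232  0.0155    ]
```

View pics/crop.png

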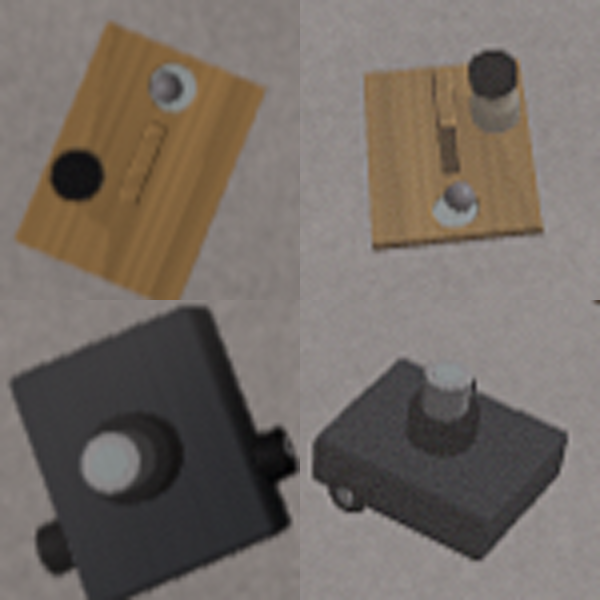

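```bash
python3 - <<'E'
from h import *
a=cast("top",187.4,285.1,.1);b=cast("scene",371.6,119.1,.1);print("lens",a,b)
E
R='s'; python3 -m crank '[{"dx":0.015,"dy":-0.038,"twist":-6,"grip":0.4},{"dx":0.03,"dy":-0.076,"twist":-12,"grip":0.4},{"dx":0.045,"dy":-0.115,"twist":-18,"grip":0.4},{"dx":0.06,"dy":-0.153,"twist":-24,"grip":0.4},{"dx":0.075,"dy":-0.19,"twist":-30,"grip":0.4}]' 20
python3 -m crank '[{"dx":0.015,"dy":-0.038,"twist":-6,"grip":0.4},{"dx":0.03,"dy":-0.076,"twist":-12,"grip":0.4},{"dx":0.045,"dy":-0.115,"twist":-18,"grip":0.4},{"dx":0.06,"dy":-0.153,"twist":-24,"grip":0.4},{"dx":0.075,"dy":-0.19,"twist":-30,"grip":0.4}]'
python3 -m crank '[{"dx":0.015,"dy":-0.038,"twist":-6,"grip":0.4},{"dx":0.03,"dy":-0.076,"twist":-12,"grip":0.4},{"dx":0.045,"dy":-0.115,"twist":-18,"grip":0.4},{"dx":0.06,"dy":-0.153,"twist":-24,"grip":0.4},{"dx":0.075,"dy":-0.19,"twist":-30,"grip":0.4}]'
```

```text
lens [0.44644908 0.27310632 0.1       ] [0.4493729  0.27100528 0.1       ]invalid input at $[0]: expected keys dx, dy, dz, twist, grip
invalid input at $[0]: expected keys dx, dy, dz, twist, grip
invalid input at $[0]: expected keys dx, dy, dz, twist, grip
```

```bash
python3 -m crank '[{"dx":0.015,"dy":-0.038,"dz":0,"twist":-6,"grip":0.4},{"dx":0.03,"dy":-0.076,"dz":0,"twist":-12,"grip":0.4},{"dx":0.045,"dy":-0.115,"dz":0,"twist":-18,"grip":0.4},{"dx":0.06,"dy":-0.153,"dz":0,"twist":-24,"grip":0.4},{"dx":0.075,"dy":-0.19,"dz":0,"twist":-30,"grip":0.4}]' 20
python3 -m crank '[{"dx":0.015,"dy":-0.038,"dz":0,"twist":-6,"grip":0.4},{"dx":0.03,"dy":-0.076,"dz":0,"twist":-12,"grip":0.4},{"dx":0.045,"dy":-0.115,"dz":0,"twist":-18,"grip":0.4},{"dx":0.06,"dy":-0.153,"dz":0,"twist":-24,"grip":0.4},{"dx":0.075,"dy":-0.19,"dz":0,"twist":-30,"grip":0.4}]'
python3 -m crank '[{"dx":0.015,"dy":-0.038,"dz":0,"twist":-6,"grip":0.4},{"dx":0.03,"dy":-0.076,"dz":0,"twist":-12,"grip":0.4},{"dx":0.045,"dy":-0.115,"dz":0,"twist":-18,"grip":0.4},{"dx":0.06,"dy":-0.153,"dz":0,"twist":-24,"grip":0.4},{"dx":0.075,"dy":-0.19,"dz":0,"twist":-30,"grip":0.4}]'
```

```text
t: 0.52
eef_pos: [0.3348, 0.4308, 0.2261]
ee_rot: [3.141, -0.0, -0.923]
force: [1.3, -0.2, -0.6]
width: 0.0629
gripper_force: 0.0
t: 0.93
eef_pos: [0.4096, 0.2409, 0.2266]
ee_rot: [3.142, 0.0, -1.447]
force: [0.3, -0.3, -0.1]
width: 0.0612
gripper_force: 0.0
t: 1.35
eef_pos: [0.4847, 0.051, 0.2267]
ee_rot: [-3.142, 0.0, -1.971]
force: [0.7, 0.2, 0.4]
width: 0.0613
gripper_force: 0.0
```

```bash
python3 -m crank '[{"dx":0.01,"dy":-0.026,"dz":0,"twist":0,"grip":0.4},{"dx":0.01,"dy":-0.026,"dz":-0.03,"twist":0,"grip":0.4},{"dx":0.01,"dy":-0.026,"dz":-0.065,"twist":0,"grip":0.4},{"dx":0.01,"dy":-0.026,"dz":-0.1,"twist":0,"grip":0.4},{"dx":0.01,"dy":-0.026,"dz":-0.13,"twist":0,"grip":0.4}]'
python3 - <<'E'
from h import *
t=snap("top","t1");s=snap("scene","s1")
cr=lambda i,x,y:cv2.resize(i[y:y+100,x:x+100],None,fx=4,fy=4,interpolation=cv2.INTER_CUBIC)
cv2.imwrite("pics/c1.png",np.hstack([cr(t,260,210),cr(s,245,125)])[:,:,::-1])
E
```

```text
t: 1.77
eef_pos: [0.4938, 0.0263, 0.0946]
ee_rot: [3.141, -0.0, -1.967]
force: [-0.1, 1.0, -1.3]
width: 0.0613
gripper_force: 0.0
```

View pics/c1.png

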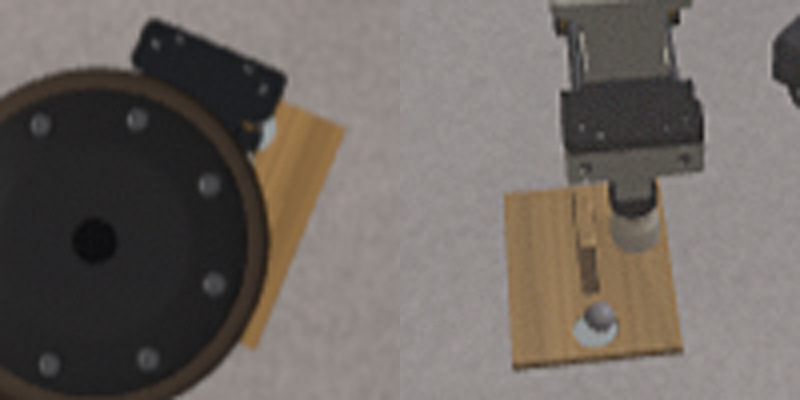

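The scene crop shows the fingers centred over the cap at about (633,190), clear of the fin and the ball. I'll descend and grip.

```bash
python3 -m crank '[{"dx":0.001,"dy":-0.001,"dz":-0.02,"twist":0,"grip":0.4},{"dx":0.001,"dy":-0.001,"dz":-0.04,"twist":0,"grip":0.4},{"dx":0.001,"dy":-0.001,"dz":-0.06,"twist":0,"grip":0.4},{"dx":0.001,"dy":-0.001,"dz":-0.072,"twist":0,"grip":0.4},{"dx":0.001,"dy":-0.001,"dz":-0.072,"twist":0,"grip":0.4}]'
python3 -m crank '[{"dx":0,"dy":0,"dz":0,"twist":0,"grip":0.1},{"dx":0,"dy":0,"dz":0,"twist":0,"grip":-0.1},{"dx":0,"dy":0,"dz":0,"twist":0,"grip":-0.3},{"dx":0,"dy":0,"dz":0,"twist":0,"grip":-0.5},{"dx":0,"dy":0,"dz":0,"twist":0,"grip":-0.5}]' 15
python3 -m crank '[{"dx":0,"dy":0,"dz":0,"twist":0,"grip":-0.5},{"dx":0,"dy":0,"dz":0.005,"twist":0,"grip":-0.5},{"dx":0,"dy":0,"dz":0.015,"twist":0,"grip":-0.5},{"dx":0,"dy":0,"dz":0.025,"twist":0,"grip":-0.5},{"dx":0,"dy":0,"dz":0.04,"twist":0,"grip":-0.5}]'
```

```text
t: 2.28
eef_pos: [0.4952, 0.026, 0.024]
ee_rot: [3.14, -0.002, -1.965]
force: [-0.0, 0.3, -0.3]
width: 0.0612
gripper_force: 0.0
t: 2.7
eef_pos: [0.4961, 0.0263, 0.0255]
ee_rot: [-3.141, 0.001, -1.966]
force: [0.2, -0.7, 0.1]
width: 0.0336
gripper_force: 1.6
t: 3.12
eef_pos: [0.4948, 0.0257, 0.0644]
ee_rot: [3.14, -0.001, -1.966]
force: [-0.4, 0.3, -0.4]
width: 0.0321
gripper_force: 15.0
```

```bash
python3 -m crank '[{"dx":0,"dy":0,"dz":0.025,"twist":0,"grip":-0.5},{"dx":0,"dy":0,"dz":0.05,"twist":0,"grip":-0.5},{"dx":0,"dy":-0.015,"dz":0.07,"twist":0,"grip":-0.5},{"dx":-0.002,"dy":-0.04,"dz":0.07,"twist":0,"grip":-0.5},{"dx":-0.004,"dy":-0.065,"dz":0.07,"twist":0,"grip":-0.5}]'
python3 -m crank '[{"dx":-0.001,"dy":-0.025,"dz":0,"twist":0,"grip":-0.5},{"dx":-0.003,"dy":-0.05,"dz":0,"twist":0,"grip":-0.5},{"dx":-0.005,"dy":-0.075,"dz":0,"twist":0,"grip":-0.5},{"dx":-0.006,"dy":-0.1,"dz":0,"twist":0,"grip":-0.5},{"dx":-0.008,"dy":-0.125,"dz":0,"twist":0,"grip":-0.5}]'
python3 -m crank '[{"dx":-0.001,"dy":-0.025,"dz":0,"twist":0,"grip":-0.5},{"dx":-0.003,"dy":-0.05,"dz":0,"twist":0,"grip":-0.5},{"dx":-0.005,"dy":-0.075,"dz":0,"twist":0,"grip":-0.5},{"dx":-0.006,"dy":-0.1,"dz":0,"twist":0,"grip":-0.5},{"dx":-0.007,"dy":-0.125,"dz":0,"twist":0,"grip":-0.5}]'
python3 -m crank '[{"dx":0,"dy":-0.012,"dz":-0.015,"twist":0,"grip":-0.5},{"dx":0,"dy":-0.018,"dz":-0.035,"twist":0,"grip":-0.5},{"dx":0,"dy":-0.018,"dz":-0.055,"twist":0,"grip":-0.5},{"dx":0,"dy":-0.018,"dz":-0.075,"twist":0,"grip":-0.5},{"dx":0,"dy":-0.018,"dz":-0.09,"twist":0,"grip":-0.5}]'
```

```text
t: 3.53
eef_pos: [0.4924, -0.039, 0.1365]
ee_rot: [-3.139, 0.002, -1.964]
force: [0.1, -1.1, -1.8]
width: 0.0319
gripper_force: 15.0
t: 3.95
eef_pos: [0.4832, -0.1651, 0.1349]
ee_rot: [3.142, 0.0, -1.966]
force: [0.3, -0.5, -0.0]
width: 0.0325
gripper_force: 15.0
t: 4.37
eef_pos: [0.4761, -0.2901, 0.1348]
ee_rot: [3.141, 0.0, -1.966]
force: [0.6, -0.1, -0.1]
width: 0.0319
gripper_force: 15.0
t: 4.78
eef_pos: [0.4756, -0.307, 0.0431]
ee_rot: [3.14, -0.0, -1.967]
force: [-0.3, 0.7, -0.1]
width: 0.0326
gripper_force: 15.0
```

```bash
python3 -m crank '[{"dx":0,"dy":0,"dz":-0.008,"twist":0,"grip":-0.5},{"dx":0,"dy":0,"dz":-0.014,"twist":0,"grip":-0.5},{"dx":0,"dy":0,"dz":-0.019,"twist":0,"grip":-0.5},{"dx":0,"dy":0,"dz":-0.022,"twist":0,"grip":-0.5},{"dx":0,"dy":0,"dz":-0.022,"twist":0,"grip":-0.5}]'
python3 - <<'E'
from h import *
s=snap("scene","s2");f=[arm.get_state()["force"]]
for i in range(3): arm.grab_frame("top"); f.append(arm.get_state()["force"])
print(np.mean(f,0), arm.get_state()["eef_pos"])
cv2.imwrite("pics/c2.png",cv2.resize(s[160:280,120:240],None,fx=4,fy=4,interpolation=cv2.INTER_CUBIC)[:,:,::-1])
E
```

```text
t: 5.2
eef_pos: [0.4767, -0.3069, 0.0226]
ee_rot: [-3.142, 0.0, -1.965]
force: [-0.2, -0.4, -0.8]
width: 0.0321
gripper_force: 15.0
[ 0.17564348  0.28949338 -0.60579739] [ 0.47708025 -0.30704699  0.02324415]
```

View pics/c2.png

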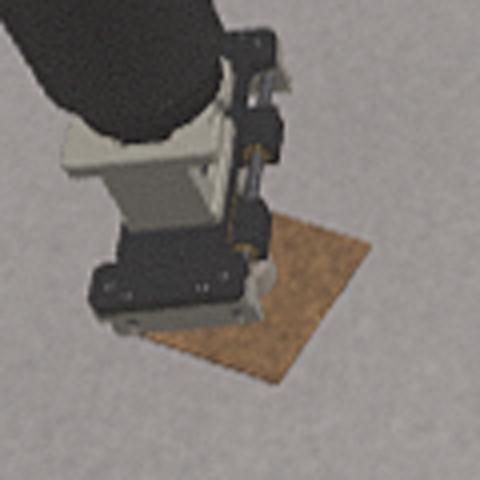

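The gripper is over the mat near (200,290), and the force shows only the pot's weight, so there is no contact yet. I'll lower it in small steps.

```bash
python3 -m crank '[{"dx":0,"dy":0,"dz":-0.001,"twist":0,"grip":-0.5},{"dx":0,"dy":0,"dz":-0.0015,"twist":0,"grip":-0.5},{"dx":0,"dy":0,"dz":-0.002,"twist":0,"grip":-0.5},{"dx":0,"dy":0,"dz":-0.002,"twist":0,"grip":-0.5},{"dx":0,"dy":0,"dz":-0.002,"twist":0,"grip":-0.5}]'
python3 - <<'E'
from h import *
f=[]
for i in range(4): arm.grab_frame("top"); f.append(np.r_[arm.get_state()["force"],arm.get_state()["eef_pos"]])
print(np.round(np.mean(f,0),4))
E
```

```text
t: 5.82
eef_pos: [0.4769, -0.3071, 0.0214]
ee_rot: [-3.141, -0.0, -1.965]
force: [-1.3, 1.0, 6.4]
width: 0.0327
gripper_force: 15.0
[-0.9607  1.3665  6.6171  0.4769 -0.3071  0.0214]
```

```bash
python3 -m crank '[{"dx":0,"dy":0,"dz":0.0007,"twist":0,"grip":-0.5},{"dx":0,"dy":0,"dz":0.0007,"twist":0,"grip":-0.2},{"dx":0,"dy":0,"dz":0.0007,"twist":0,"grip":0},{"dx":0,"dy":0,"dz":0.0007,"twist":0,"grip":0.3},{"dx":0,"dy":0,"dz":0.0007,"twist":0,"grip":0.5}]'
python3 -m crank '[{"dx":0,"dy":0,"dz":0,"twist":0,"grip":0.5},{"dx":0,"dy":0,"dz":0,"twist":0,"grip":0.5},{"dx":0,"dy":0,"dz":0.02,"twist":0,"grip":0.5},{"dx":0,"dy":0,"dz":0.05,"twist":0,"grip":0.5},{"dx":0,"dy":0,"dz":0.085,"twist":0,"grip":0.5}]'
python3 -m crank '[{"dx":0,"dy":0,"dz":0.02,"twist":6,"grip":0.5},{"dx":0,"dy":0.03,"dz":0.03,"twist":12,"grip":0.5},{"dx":0.005,"dy":0.07,"dz":0.04,"twist":18,"grip":0.5},{"dx":0.01,"dy":0.11,"dz":0.04,"twist":24,"grip":0.5},{"dx":0.015,"dy":0.14,"dz":0.04,"twist":30,"grip":0.5}]'
python3 - <<'E'
from h import *
t=snap("top","t3");s=snap("scene","s3")
cr=lambda i,x,y:cv2.resize(i[y:y+100,x:x+100],None,fx=4,fy=4,interpolation=cv2.INTER_CUBIC)
cv2.imwrite("pics/c3.png",np.hstack([cr(t,380,220),cr(s,135,170)])[:,:,::-1])
E
```

```text
t: 6.43
eef_pos: [0.4766, -0.307, 0.0211]
ee_rot: [3.141, -0.0, -1.966]
force: [-0.1, -0.1, -0.3]
width: 0.0498
gripper_force: 0.0
t: 6.85
eef_pos: [0.4752, -0.3065, 0.1055]
ee_rot: [3.137, -0.0, -1.966]
force: [1.4, -1.5, -0.8]
width: 0.0655
gripper_force: 0.0
t: 7.27
eef_pos: [0.4918, -0.165, 0.1472]
ee_rot: [-3.14, 0.0, -1.437]
force: [0.7, -0.3, 0.5]
width: 0.0656
gripper_force: 0.0
```

View pics/c3.png

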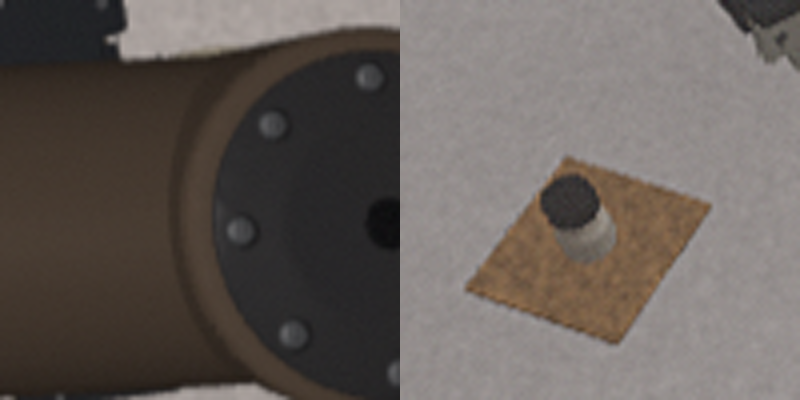

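The pot stands upright, centred on the mat at about (580,220) in the crop. Now to the fin, remeasuring the tray on the way.

```bash
python3 -m crank '[{"dx":0.002,"dy":0.0,"dz":0.005,"twist":6,"grip":0.5},{"dx":0.004,"dy":0.0,"dz":0.01,"twist":12,"grip":0.5},{"dx":0.006,"dy":0.0,"dz":0.01,"twist":18,"grip":0.5},{"dx":0.008,"dy":0.0,"dz":0.01,"twist":24,"grip":0.5},{"dx":0.011,"dy":0.0,"dz":0.01,"twist":30,"grip":0.5}]'
python3 - <<'E'
from h import *
s=cv2.cvtColor(snap("scene","s4"),cv2.COLOR_RGB2BGR)
m=cv2.inRange(cv2.cvtColor(s,cv2.COLOR_BGR2HSV),(5,80,60),(25,255,255))[165:222,265:320]
c=max(cv2.findContours(m,0,2,offset=(265,165))[0],key=cv2.contourArea)
R=cv2.minAreaRect(cv2.convexHull(np.array([cast("scene",*p[0].astype(float),.008)[:2]*1000 for p in c],np.float32)));print(R)
E
python3 -m crank '[{"dx":0,"dy":0.03,"dz":0,"twist":6,"grip":0.5},{"dx":0,"dy":0.065,"dz":0,"twist":12,"grip":0.5},{"dx":0,"dy":0.1,"dz":0,"twist":18,"grip":0.5},{"dx":0,"dy":0.13,"dz":0,"twist":24,"grip":0.5},{"dx":0,"dy":0.1515,"dz":0,"twist":29.6,"grip":0.5}]'
python3 -m crank '[{"dx":0,"dy":0,"dz":-0.01,"twist":0,"grip":0.5},{"dx":0,"dy":0,"dz":-0.03,"twist":0,"grip":0.5},{"dx":0,"dy":0,"dz":-0.05,"twist":0,"grip":0.5},{"dx":0,"dy":0,"dz":-0.07,"twist":0,"grip":0.5},{"dx":0,"dy":0,"dz":-0.08,"twist":0,"grip":0.5}]'
python3 - <<'E'
from h import *
t=snap("top","t5");s=snap("scene","s5")
cr=lambda i,x,y:cv2.resize(i[y:y+100,x:x+100],None,fx=4,fy=4,interpolation=cv2.INTER_CUBIC)
cv2.imwrite("pics/c5.png",np.hstack([cr(t,260,210),cr(s,245,135)])[:,:,::-1])
E
```

```text
t: 7.78
eef_pos: [0.5025, -0.1673, 0.1563]
ee_rot: [3.142, 0.0, -0.914]
force: [-0.5, -0.7, 0.4]
width: 0.0658
gripper_force: 0.0
((503.2413024902344, -13.868865966796875), (108.44794464111328, 152.40406799316406), 67.39092254638672)
t: 8.25
eef_pos: [0.5024, -0.0138, 0.1563]
ee_rot: [-3.141, -0.0, -0.399]
force: [-0.1, -0.1, 0.0]
width: 0.0657
gripper_force: 0.0
t: 8.67
eef_pos: [0.5012, -0.0162, 0.074]
ee_rot: [3.14, 0.002, -0.406]
force: [-0.7, -0.3, 0.1]
width: 0.0655
gripper_force: 0.0
```

View pics/c5.png

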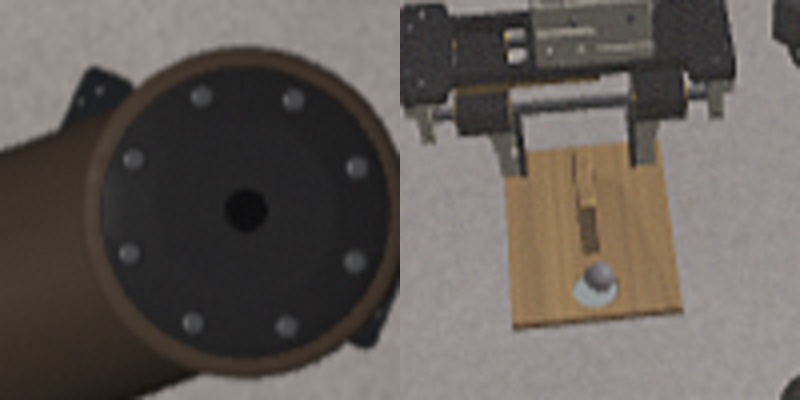

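The fingers straddle the fin, which is midway between the fingertips at (515,165) and (645,155), and the ball sits in its pocket at (598,278). I'll descend and close.

```bash
python3 -m crank '[{"dx":0,"dy":0,"dz":-0.015,"twist":0,"grip":0.3},{"dx":0,"dy":0,"dz":-0.03,"twist":0,"grip":0},{"dx":0,"dy":0,"dz":-0.045,"twist":0,"grip":-0.2},{"dx":0,"dy":0,"dz":-0.052,"twist":0,"grip":-0.35},{"dx":0,"dy":0,"dz":-0.052,"twist":0,"grip":-0.45}]' 5
python3 -m crank '[{"dx":0,"dy":0,"dz":0,"twist":0,"grip":-0.55},{"dx":0,"dy":0,"dz":0,"twist":0,"grip":-0.61},{"dx":0,"dy":0,"dz":0,"twist":0,"grip":-0.67},{"dx":0,"dy":0,"dz":0,"twist":0,"grip":-0.73},{"dx":0,"dy":0,"dz":0,"twist":0,"grip":-0.79}]'
python3 -m crank '[{"dx":0,"dy":0,"dz":0,"twist":0,"grip":-0.85},{"dx":0,"dy":0,"dz":0,"twist":0,"grip":-0.9},{"dx":0,"dy":0,"dz":0,"twist":0,"grip":-0.95},{"dx":0,"dy":0,"dz":0,"twist":0,"grip":-1},{"dx":0,"dy":0,"dz":0,"twist":0,"grip":-1}]'
python3 -m crank '[{"dx":0,"dy":0,"dz":0,"twist":0,"grip":-1},{"dx":0,"dy":0,"dz":0,"twist":0,"grip":-1},{"dx":0,"dy":0,"dz":0,"twist":0,"grip":-1},{"dx":0,"dy":0,"dz":0,"twist":0,"grip":-1},{"dx":0,"dy":0,"dz":0,"twist":0,"grip":-1}]' 45
```

```text
t: 9.18
eef_pos: [0.5022, -0.0158, 0.0237]
ee_rot: [3.14, 0.001, -0.403]
force: [0.5, 0.9, 0.6]
width: 0.0381
gripper_force: 0.0
t: 9.6
eef_pos: [0.5033, -0.0152, 0.025]
ee_rot: [-3.141, -0.001, -0.402]
force: [-1.1, 0.8, 5.3]
width: 0.012
gripper_force: 5.0
t: 10.02
eef_pos: [0.5033, -0.0152, 0.025]
ee_rot: [-3.141, -0.001, -0.401]
force: [-1.1, 1.6, 6.9]
width: 0.012
gripper_force: 5.0
t: 10.43
eef_pos: [0.5032, -0.0152, 0.025]
ee_rot: [-3.141, -0.001, -0.401]
force: [-1.0, 1.0, 7.1]
width: 0.0117
gripper_force: 45.0
```

```bash
python3 -m crank '[{"dx":0,"dy":0,"dz":0.001,"twist":0,"grip":-1},{"dx":0,"dy":0,"dz":0.003,"twist":0,"grip":-1},{"dx":0,"dy":0,"dz":0.006,"twist":0,"grip":-1},{"dx":0,"dy":0,"dz":0.01,"twist":0,"grip":-1},{"dx":0,"dy":0,"dz":0.014,"twist":0,"grip":-1}]'
python3 -m crank '[{"dx":0,"dy":0,"dz":0.005,"twist":0,"grip":-1},{"dx":0,"dy":0,"dz":0.011,"twist":0,"grip":-1},{"dx":0,"dy":0,"dz":0.017,"twist":0,"grip":-1},{"dx":0,"dy":0,"dz":0.023,"twist":0,"grip":-1},{"dx":0,"dy":0,"dz":0.03,"twist":0,"grip":-1}]'
python3 -m crank '[{"dx":0,"dy":0,"dz":0.007,"twist":0,"grip":-1},{"dx":0,"dy":0,"dz":0.014,"twist":0,"grip":-1},{"dx":0,"dy":0,"dz":0.021,"twist":0,"grip":-1},{"dx":0,"dy":0,"dz":0.028,"twist":0,"grip":-1},{"dx":0,"dy":0,"dz":0.035,"twist":0,"grip":-1}]'
python3 -m crank '[{"dx":0,"dy":0,"dz":0.007,"twist":0,"grip":-1},{"dx":0,"dy":0,"dz":0.014,"twist":0,"grip":-1},{"dx":0,"dy":0,"dz":0.021,"twist":0,"grip":-1},{"dx":0,"dy":0,"dz":0.028,"twist":0,"grip":-1},{"dx":0,"dy":0,"dz":0.035,"twist":0,"grip":-1}]'
python3 -m crank '[{"dx":0,"dy":0,"dz":0.007,"twist":0,"grip":-1},{"dx":0,"dy":0,"dz":0.014,"twist":0,"grip":-1},{"dx":0,"dy":0,"dz":0.021,"twist":0,"grip":-1},{"dx":0,"dy":0,"dz":0.026,"twist":0,"grip":-1},{"dx":0,"dy":0,"dz":0.029,"twist":0,"grip":-1}]'
python3 - <<'E'
from h import *
s=snap("scene","s6");st=arm.get_state();print(st["eef_pos"],st["ee_rot"],st["force"],st["moment"])
cv2.imwrite("pics/c6.png",cv2.resize(s[90:240,220:420],None,fx=4,fy=4,interpolation=cv2.INTER_CUBIC)[:,:,::-1])
E
```

```text
t: 10.85
eef_pos: [0.5024, -0.0155, 0.0385]
ee_rot: [3.141, 0.0, -0.402]
force: [-0.4, -0.5, -2.1]
width: 0.0117
gripper_force: 45.0
t: 11.27
eef_pos: [0.5025, -0.0155, 0.0689]
ee_rot: [-3.142, 0.0, -0.402]
force: [0.6, 0.4, -2.7]
width: 0.0119
gripper_force: 45.0
t: 11.68
eef_pos: [0.5027, -0.0154, 0.1041]
ee_rot: [-3.141, -0.0, -0.402]
force: [-0.3, 0.1, -1.8]
width: 0.0117
gripper_force: 45.0
t: 12.1
eef_pos: [0.5026, -0.0155, 0.1389]
ee_rot: [3.142, 0.0, -0.402]
force: [-0.0, -0.6, -2.7]
width: 0.0118
gripper_force: 45.0
t: 12.52
eef_pos: [0.5029, -0.0154, 0.1681]
ee_rot: [-3.141, -0.001, -0.402]
force: [0.2, -0.4, -1.6]
width: 0.0116
gripper_force: 45.0
[ 0.5030765  -0.01536705  0.1683842 ] [-3.14082126e+00 -1.09177746e-03 -4.01643030e-01] [ 0.95693984  0.22867403 -1.27719592] [ 0.02224972 -0.09684812  0.00579933]
```

View pics/c6.png

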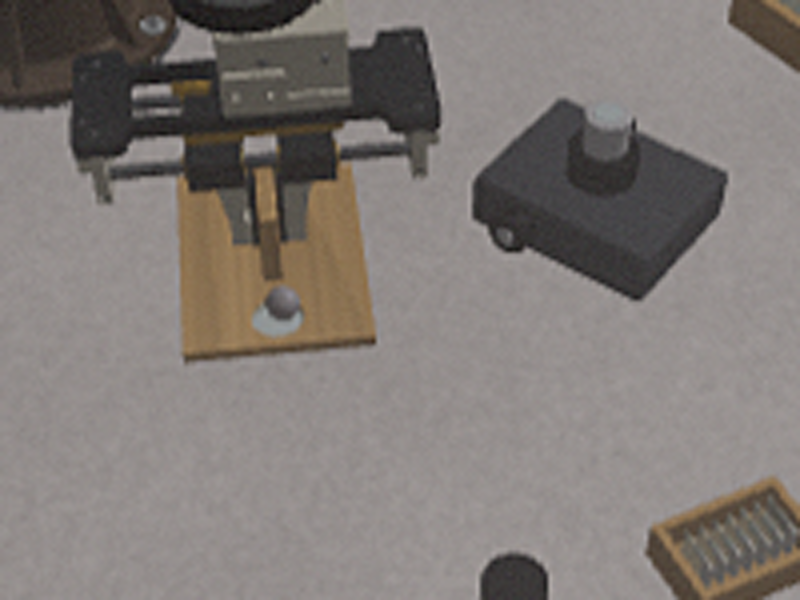

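The tray is held level with the ball in its pocket at (280,305). The carry over to the scope is next, with gentle ramps.

```bash
python3 -m crank '[{"dx":-0.001,"dy":0.002,"dz":0,"twist":0,"grip":-1},{"dx":-0.002,"dy":0.006,"dz":0,"twist":0,"grip":-1},{"dx":-0.004,"dy":0.012,"dz":0,"twist":0,"grip":-1},{"dx":-0.007,"dy":0.02,"dz":0,"twist":0,"grip":-1},{"dx":-0.01,"dy":0.03,"dz":0,"twist":0,"grip":-1}]'
for i in 1; do python3 -m crank '[{"dx":-0.004,"dy":0.012,"dz":0,"twist":0,"grip":-1},{"dx":-0.008,"dy":0.024,"dz":0,"twist":0,"grip":-1},{"dx":-0.012,"dy":0.037,"dz":0,"twist":0,"grip":-1},{"dx":-0.017,"dy":0.05,"dz":0,"twist":0,"grip":-1},{"dx":-0.021,"dy":0.063,"dz":0,"twist":0,"grip":-1}]'; done
python3 -m crank '[{"dx":-0.004,"dy":0.012,"dz":0,"twist":0,"grip":-1},{"dx":-0.008,"dy":0.024,"dz":0,"twist":0,"grip":-1},{"dx":-0.012,"dy":0.037,"dz":0,"twist":0,"grip":-1},{"dx":-0.017,"dy":0.05,"dz":0,"twist":0,"grip":-1},{"dx":-0.021,"dy":0.063,"dz":0,"twist":0,"grip":-1}]'
python3 -m crank '[{"dx":-0.004,"dy":0.012,"dz":0,"twist":0,"grip":-1},{"dx":-0.008,"dy":0.024,"dz":0,"twist":0,"grip":-1},{"dx":-0.012,"dy":0.037,"dz":0,"twist":0,"grip":-1},{"dx":-0.017,"dy":0.05,"dz":0,"twist":0,"grip":-1},{"dx":-0.021,"dy":0.063,"dz":0,"twist":0,"grip":-1}]'
python3 -m crank '[{"dx":-0.004,"dy":0.012,"dz":0,"twist":0,"grip":-1},{"dx":-0.008,"dy":0.024,"dz":0,"twist":0,"grip":-1},{"dx":-0.012,"dy":0.037,"dz":0,"twist":0,"grip":-1},{"dx":-0.017,"dy":0.05,"dz":0,"twist":0,"grip":-1},{"dx":-0.021,"dy":0.063,"dz":0,"twist":0,"grip":-1}]'
python3 -m crank '[{"dx":-0.003,"dy":0.01,"dz":0,"twist":0,"grip":-1},{"dx":-0.006,"dy":0.017,"dz":0,"twist":0,"grip":-1},{"dx":-0.008,"dy":0.021,"dz":0,"twist":0,"grip":-1},{"dx":-0.009,"dy":0.024,"dz":0,"twist":0,"grip":-1},{"dx":-0.009,"dy":0.025,"dz":0,"twist":0,"grip":-1}]'
python3 -m crank '[{"dx":0,"dy":0,"dz":0,"twist":0,"grip":-1},{"dx":0,"dy":0,"dz":0,"twist":0,"grip":-1},{"dx":0,"dy":0,"dz":0,"twist":0,"grip":-1},{"dx":0,"dy":0,"dz":0,"twist":0,"grip":-1},{"dx":0,"dy":0,"dz":0,"twist":0,"grip":-1}]'
python3 - <<'E'
from h import *
s=snap("scene","s7");t=snap("top","t7")
cv2.imwrite("pics/c7.png",np.hstack([cv2.resize(i,None,fx=4,fy=4,interpolation=cv2.INTER_CUBIC)[:,:,::-1] for i in (t[220:320,150:250],s[70:170,320:420])]))
print("expect pocket px",proj("scene",(.448,.272,.1505)),proj("top",(.448,.272,.1505)))
E
```

```text
t: 12.98
eef_pos: [0.4921, 0.0152, 0.1669]
ee_rot: [3.141, 0.001, -0.402]
force: [1.1, 0.3, -2.1]
width: 0.0117
gripper_force: 45.0
t: 13.4
eef_pos: [0.4709, 0.0789, 0.1672]
ee_rot: [3.142, 0.0, -0.401]
force: [0.3, -0.0, -1.8]
width: 0.012
gripper_force: 45.0
t: 13.82
eef_pos: [0.4497, 0.1419, 0.1672]
ee_rot: [3.142, 0.0, -0.401]
force: [0.1, 0.3, -1.7]
width: 0.0117
gripper_force: 45.0
t: 14.23
eef_pos: [0.4287, 0.2048, 0.1672]
ee_rot: [3.142, 0.0, -0.401]
force: [0.3, 0.8, -3.1]
width: 0.0118
gripper_force: 45.0
t: 14.65
eef_pos: [0.4079, 0.2677, 0.1672]
ee_rot: [3.142, 0.0, -0.402]
force: [1.0, -0.1, -1.6]
width: 0.0116
gripper_force: 45.0
t: 15.07
eef_pos: [0.3995, 0.2917, 0.1672]
ee_rot: [3.141, 0.0, -0.402]
force: [0.3, -0.0, -3.0]
width: 0.0119
gripper_force: 45.0
t: 15.48
eef_pos: [0.3997, 0.2913, 0.1673]
ee_rot: [-3.142, -0.0, -0.402]
force: [-0.2, -0.3, -2.9]
width: 0.0119
gripper_force: 45.0
expect pocket px (np.float64(373.4632039678915), np.float64(103.83141926971437)) (np.float64(180.04448360614478), np.float64(286.0513708683849))
```

View pics/c7.png

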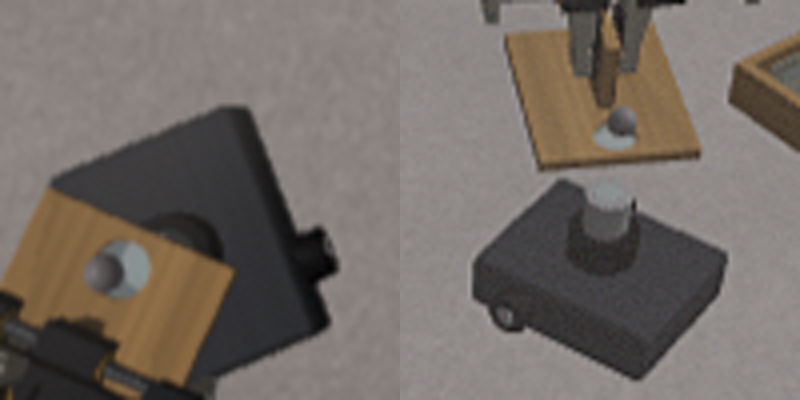

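The pocket is at top pixel (179.5,286.5) against an expected (180.0,286.1), and at scene pixel (373.7,103.2) against (373.5,103.8). That puts it within about 2 mm of the lens axis and about 5 cm above the lens, with the tray level and the ball in its pocket. Handing in.

```bash
python3 -c "
from station import arm
print(arm.job_done())"
```

```text
the job is handed in; nothing more can be done
None
```

I handed the job in at about 15.5 s of the 70 s, though no verdict came back: the pot stands upright and released on the mat, and the tray is held level and still with the ball in its pocket, about 5 cm above the lens and within about 2 mm of its axis.

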